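# Set out the caddy for cleaning a polished mount

### The arm

A 6-joint arm with a two-finger parallel gripper is mounted at the origin on a cart in front of the work surface, level with it; the furniture and walls round the work are solid. World frame = base frame: x ahead of the robot, y to its left, z up, the work surface at z = 0. Lengths are in mm, angles in rad, forces in N, time in s.
With the tool pointing down it reaches from about 400 to 925 mm from the base axis. Payload 12.5 kg.
Tool frame: the origin (TCP) lies on the mounting face of the last link; the fingertips stand 190 mm ahead of it and the grasp point (between the pads) lies 171 mm ahead of it; z points along the fingers, y is the line along which they close (so a half turn about z gives the same grasp; the last joint's range is limited). The gripper opens to 95 mm and grips with 3 to 60 N. Pads are 20 mm wide; open, the fingers measure 119 mm over their backs; the gripper's body (75 mm by 180 mm) begins 59 mm behind the grasp point.
Start: joints at [-1.333, 0.491, 1.559, -0, 1.092, -0.106], TCP at [210.686, -588.418, 404.761] pointing down, gripper open.
Joint ranges: [-3.1, 3.1], [-0.84, 2.19], [0.05, 2.79], [-1.13, 4.28], [0.06, 2.93], [-2.69, 2.69]. Speed limits (rad/s): [2.22, 2.22, 2.79, 3.14, 3.14, 3.14].

### API

Orientations are given as [roll, pitch, yaw] about the fixed x, y, z axes, in that order (R = Rz(yaw) Ry(pitch) Rx(roll)).
In Python, from cell import * gives the robot as it stands.
- The arm moves only by the tool arm_command, never from a script. Its argument "rows" is a list that holds one entry, the list of rows, each a list of 7 numbers: the shift along the tool's x, y, z normalised to -1 to 1, where 1 is 0.15 m, then the turn, a rotation vector about the tool's x, y, z normalised to -1 to 1, where 1 is 360 degrees, then the opening, from -1 (shut) to 1 (fully open). A call has 1 to 10 rows; each row is the pose to reach, as a shift and turn from the pose commanded when the call began, along the tool's axes at that moment, turning the shorter way round; what a row does not reach only later rows make up. A row lasts 1/12 s, in which the tool goes at most 41.7 mm and 7.16 degrees, less where a joint would pass 70% of its speed; a pose out of reach is approached as far as the arm can. A call with a number of a shift or a turn outside -1 to 1 is refused whole. A call with a gripper value outside its range is refused whole. The fingers move at their own pace and stop on an object; the grip force is fixed at half the most. Time passes only in rows, so rows that repeat a pose let the fingers close. It gives the time, the measured TCP pose, the force, the opening and the grip force at its end, in the units of the state.
- state(): the state, without advancing time (a new reading comes with each control period).
- read_camera(name): name is "side" or "top" or "wrist"; returns (picture, depth): 384x512x3 uint8, red, green, blue; 384x512 float32, mm along the optical axis (not along the pixel's ray), 0 where there is no reading.
- get_calibration(name): a dict with "camera_matrix" (3x3 intrinsics, pixels), "D" ([k1, k2, p1, p2, k3] as OpenCV has them; the pictures are not rectified), "position" and "orientation" of the camera in the world; the wrist camera has in their place "hand_eye" (4x4, takes a point from camera to tool coordinates, whose origin is the TCP and whose axes are the flange's). Camera axes: x right, y up, looking along -z (the intrinsics and any distortion apply to the point x, -y, -z); pixel columns grow to the right and rows downward; lengths in mm; the calibration is good to about 2 mm. A picture is of the moment at which its call begins: read the wrist's pose just before it. get_calibration takes no time and is no camera call.
- job_done(): hands the job in; it is judged then, once.
The state is a dict: "t": time; "joints": joint angles; "qvel": joint speeds; "tau": joint torques, N m; "eef_pos": TCP position; "tcp_rot": TCP orientation; "ft_force": force on the tool from outside, world axes, zero at the start; "moment": the same for the moment, N m; "opening": opening from 0.0 (shut) to 1.0 (fully open); "grip_force": force on a finger pad.
Only numpy, scipy, OpenCV 4.12 (cv2) and the standard library are available. Lean on these libraries where they do the work, as an engineer would, in place of code of your own. Each camera call takes 0.05 s, during which the arm holds its last target. There are 200 camera calls.

### The job

Set out the caddy for cleaning the polished mount: put the clear dish between the curved rails at its front and stand the black resin mount in the dish, face up as it is now. In the compartments behind, stand the dropper bottle in the middle one, right behind the dish and between the two vials, with the tall vial on its left and the short vial on its right as you look from the robot. Keep the vials and the bottle upright all along.

Things in the scene. Friction and masses are not known exactly. Their poses are not given: they have to be found in the camera images.
- caddy: Fixed grey caddy, 140 (x, away from robot) x 172 (y, left), yaw within 0.25 rad; all mm. Origin: centre of underside, on worktop. Rear, x +10 to +70: 26 high, 3 square 45 x 45 compartments, floors at 4, centres x +40, y +55 (left), 0, -55 (right). Front: plate 4 high; curved rails (to 9) before and behind a 70 wide round place for the dish, open to +-y for fingers, centre x -31, y 0.
- dish: Shallow round clear dish with a few small metal offcuts in it, 60 mm outside diameter, 12 mm high, inside about 50 mm, inner floor 2 mm above its underside. Origin: centre of its underside. z up.
- mount: Polished metal section cast in a black resin disc, round, 30 mm diameter, 21 mm high, polished face on top. Origin: centre of its underside. z up.
- tall_vial: Upright glass vial with a screw cap, round, 23 mm across the body and 20 mm across the cap; 48 mm high, white cap. Origin: centre of its underside. z up. The taller of the two vials.
- short_vial: Upright glass vial with a screw cap, round, 23 mm across the body and 20 mm across the cap; 42 mm high, blue cap. Origin: centre of its underside. z up. The shorter of the two vials.
- dropper_bottle: Upright brown dropper bottle with a black rubber teat, 102 mm high in all; round body 33 mm across from the foot to 62 mm up, 24 mm collar above, then the teat from 77 mm up. Origin: centre of its underside. z up.

How it is judged:
By the outcome, as a careful person would: the job done as asked, in the order asked, and still so for the second after the job is handed in, with the robot touching nothing.
It also fails if it takes over 122 s, if anything falls off the work surface, if the arm or the gripper's body presses on something with over 40 N, if the wrist force passes 120 N, or if a joint passes its speed limit or range.

## Working session

There is one attempt and no reset: what is moved stays moved. The work goes in short steps, Python scripts to look and compute and a tool call to move; the robot and the scene stay as the last step left them, time stands still between calls to the robot, and variables do not carry over. Pictures are saved under pics/ and viewed, at most 14 in all, crops included, and the job is handed in when it is done.

Besides the shell and the picture viewer there is one more tool, called after ">>>" as name(argument=value, ...) on one line, values as JSON. arm_command: Moves the arm, as the interface text tells. Its arguments: {"type":"object","properties":{"rows":{"type":"array","items":{"type":"array","items":{"type":"array","items":{"type":"number","minimum":-1,"maximum":1}}}}},"required":["rows"]}

```bash
ls; mkdir -p pics; cat > h.py <<'E'
import numpy as np, cv2
from cell import *
from scipy.spatial.transform import Rotation as R
def cam(n):
    s=state(); c=get_calibration(n); im,d=read_camera(n)
    if 'hand_eye' in c:
        T=np.eye(4); T[:3,:3]=R.from_euler('xyz',s['tcp_rot']).as_matrix(); T[:3,3]=s['eef_pos']
        T=T@np.array(c['hand_eye'])
    else:
        T=np.eye(4); o=np.array(c['orientation'],float)
        T[:3,:3]=o if o.shape==(3,3) else R.from_euler('xyz',o).as_matrix(); T[:3,3]=c['position']
    return im,d,np.array(c['camera_matrix'],float),np.array(c['D'],float),T
def rays(uv,K,D,T):
    p=cv2.undistortPoints(np.array(uv,float).reshape(-1,1,2),K,D)[:,0]
    v=np.c_[p[:,0],-p[:,1],-np.ones(len(p))]
    return v@T[:3,:3].T
def onplane(uv,z,K,D,T):
    r=rays(uv,K,D,T); o=T[:3,3]; return o+r*((z-o[2])/r[:,2])[:,None]
def cloud(d,K,D,T):
    v,u=np.mgrid[:d.shape[0],:d.shape[1]]
    r=rays(np.c_[u.ravel(),v.ravel()],K,D,T)
    return (T[:3,3]+r*d.ravel()[:,None]).reshape(*d.shape,3)
def save(n,im): cv2.imwrite('pics/'+n,im[:,:,::-1])
E
python3 - <<'E'
from h import *
print(state())
for n in('top','side'):
    im,d,K,D,T=cam(n); save(n+'0.png',im); np.savez(n+'0.npz',im=im,d=d,K=K,D=D,T=T); print(n,K,D,T,(d>0).mean())
print(get_calibration('wrist'))
E
```

```text
pics
{'t': 0.0, 'joints': array([-1.33261170e+00,  4.91569148e-01,  1.55947893e+00, -7.06247279e-06,
        1.09171507e+00, -1.05590094e-01]), 'qvel': array([ 0.00022378,  0.00053152, -0.00116333, -0.00067242, -0.0002256 ,
        0.00038424]), 'tau': array([ 3.20560757e-03, -6.12623334e+01, -2.58185399e+01,  6.93449518e-02,
        4.80474648e-02, -3.46586990e-05]), 'eef_pos': array([ 210.66900643, -588.38068617,  404.1455192 ]), 'tcp_rot': array([-3.14042803e+00, -1.17133572e-04,  3.43777912e-01]), 'ft_force': array([-0.37880887,  0.5470764 ,  0.48431832]), 'moment': array([-0.01701188, -0.02458944,  0.00373721]), 'grip_force': 0.0, 'opening': 0.9970884620259287}
top [[402.93594159   0.         260.33698074]
 [  0.         402.93594159 192.4904004 ]
 [  0.           0.           1.        ]] [0.01620543 0.         0.         0.         0.        ] [[ 1.21156447e-02  9.94470750e-01 -1.04312697e-01  3.65858905e+02]
 [-9.99818082e-01  1.35851274e-02  1.33883147e-02  1.03440493e+00]
 [ 1.47313887e-02  1.04131513e-01  9.94454430e-01  1.31816653e+03]
 [ 0.00000000e+00  0.00000000e+00  0
[... 433 characters left out ...]
6412399e+02]
 [ 0.00000000e+00  0.00000000e+00  0.00000000e+00  1.00000000e+00]] 0.9959767659505209
{'camera_matrix': array([[265.18774686,   0.        , 250.14930176],
       [  0.        , 265.18774686, 187.91958954],
       [  0.        ,   0.        ,   1.        ]]), 'D': array([-0.0621377,  0.       ,  0.       ,  0.       ,  0.       ]), 'hand_eye': array([[-3.08143037e-05,  9.70436159e-01,  2.41357949e-01,
         6.72661007e+01],
       [ 9.99999918e-01, -6.74210787e-05,  3.98752783e-04,
        -4.29837685e-01],
       [ 4.03236732e-04,  2.41357942e-01, -9.70436078e-01,
         1.99358325e+01],
       [ 0.00000000e+00,  0.00000000e+00,  0.00000000e+00,
         1.00000000e+00]])}
```

View pics/top0.png

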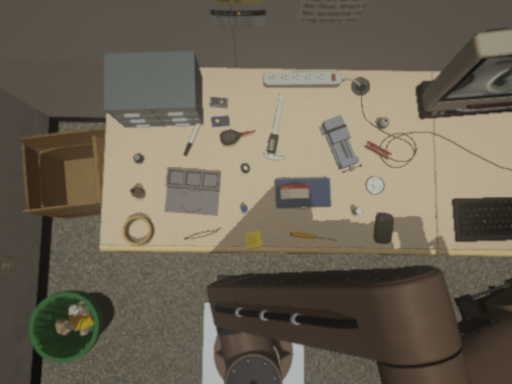

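View pics/side0.png

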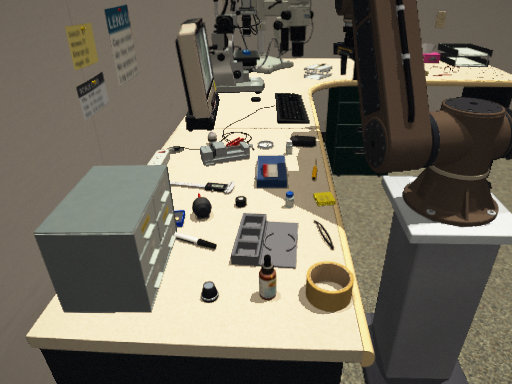

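The top view shows the caddy at (193,190), bottle (138,190), blue-cap vial (244,208), white-cap vial (357,211) and dish (375,185). The mount could be (138,158), (245,168) or (383,122), so I need a closer look.

```bash
python3 - <<'E'
from h import *
t=np.load('top0.npz');s=np.load('side0.npz')
cr=lambda im,u,v,w=20,o=200:cv2.resize(im[v-w:v+w,u-w:u+w],(o,o),interpolation=cv2.INTER_CUBIC)
a=np.hstack([cr(t['im'],*p) for p in((138,158),(245,168),(383,122),(357,211))])
b=np.hstack([cr(s['im'],*p) for p in((209,290),(241,201),(212,140),(289,147))])
c=np.hstack([cr(t['im'],193,190,40),cr(t['im'],138,190),cr(t['im'],375,185),cr(t['im'],244,208)])
save('z1.png',np.vstack([a,b]))
save('z1.png',cv2.resize(np.vstack([a,b,c]),(800,600)))
for n,u,v in [('a',138,158),('b',245,168),('c',383,122),('bottle',138,190),('blue',244,208),('white',357,211),('dish',375,185)]:
    P=cloud(t['d'],t['K'],t['D'],t['T'])[v-14:v+15,u-14:u+15].reshape(-1,3)
    P=P[P[:,2]>7]; print(n,len(P),np.median(P,0).round(),P[:,2].max().round(),np.ptp(P,0).round())
E
```

```text
a 90 [608. 380.  25.] 1318.0 [ 293.  413. 1311.]
b 77 [582.  34.  21.] 1318.0 [ 251.   67. 1311.]
c 135 [ 733. -414.   35.] 1318.0 [ 389.  470. 1311.]
bottle 146 [493. 366.  60.] 1318.0 [ 179.  402. 1311.]
blue 48 [447.  35.  41.] 1318.0 [ 128.   44. 1310.]
white 61 [ 445. -323.   45.] 1318.0 [ 103.  337. 1310.]
dish 45 [ 533. -393.   12.] 1318.0 [ 197.  423. 1311.]
```

View pics/z1.png

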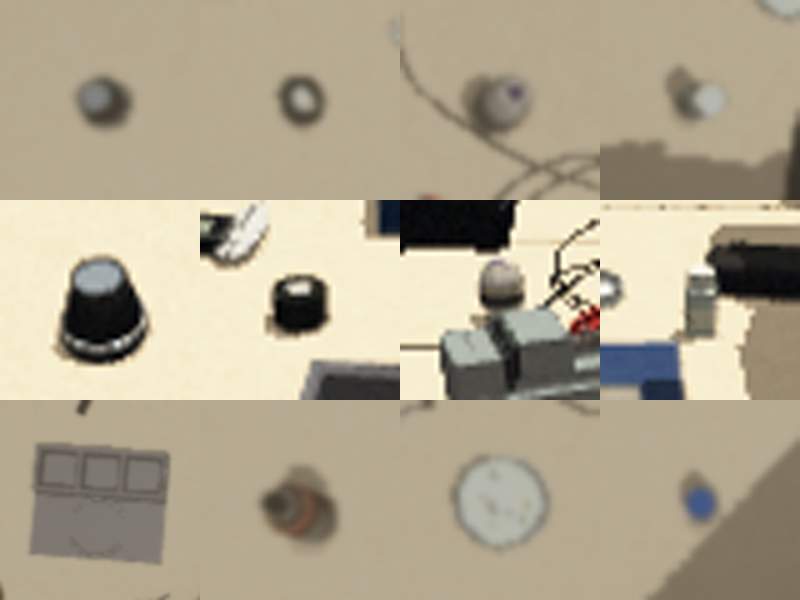

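Object b, black with a shiny top and 21 mm high, is the mount. Object a is a tapered knob and c is a ball. Next I locate the caddy and the others in the top view.

```bash
cat >> h.py <<'E'
def rect(P):
    (c,s,a)=cv2.minAreaRect(P[:,:2].astype(np.float32)); return np.round(c,1),np.round(s,1),round(a,2)
def circ(P):
    # median height/centre of a top disc
    return cv2.minEnclosingCircle(P[:,:2].astype(np.float32))
def blob(C,x,y,r,z0,z1):
    m=(np.hypot(C[...,0]-x,C[...,1]-y)<r)&(C[...,2]>z0)&(C[...,2]<z1)
    P=C[m]; lo,hi=np.percentile(P,[2,98],axis=0); return len(P),P.mean(0).round(1),((lo+hi)/2).round(1),(hi-lo).round(1)
def go(dx,dy,dz,yaw):
    "world shift and absolute yaw -> normalised row, keeping tool straight down"
    s=state(); Rt=R.from_euler('xyz',s['tcp_rot']); 
    a=Rt.inv().apply([dx,dy,dz])/150; rv=(Rt.inv()*R.from_euler('xyz',[np.pi,0,yaw])).as_rotvec()/(2*np.pi)
    return a.round(4),rv.round(4)
E
python3 - <<'E'
from h import *
t=np.load('top0.npz'); C=cloud(t['d'],t['K'],t['D'],t['T'])
def sub(x0,x1,y0,y1,z0,z1): 
    m=(C[...,0]>x0)&(C[...,0]<x1)&(C[...,1]>y0)&(C[...,1]<y1)&(C[...,2]>z0)&(C[...,2]<z1); return C[m]
P=sub(400,640,90,300,18,32);print('rear',len(P),rect(P),np.median(P[:,2]))
P=sub(400,640,90,310,2.2,32);print('all',len(P),rect(P))
print('table z',np.median(sub(400,600,-200,0,-10,5)[:,2]))
for n,x,y,z0,z1 in [('mount',582,34,12,30),('bottle',493,366,30,110),('bottletop',493,366,80,110),('short',447,35,33,50),('tall',445,-323,38,55),('dish',533,-393,7,16)]: print(n,blob(C,x,y,45,z0,z1))
cab=sub(600,1000,100,600,40,400);print('cab',cab.min(0),cab.max(0))
print(go(0,0,0,0))
E
```

```text
rear 438 (array([575.4, 200.2]), array([171.7, 121.6]), 86.36) 25.74052330361485
all 2475 (array([519.7, 200. ]), array([219.5, 239.8]), 89.85)
table z -0.45953621376293086
mount (71, array([583.2,  34. ,  21.2]), array([583.1,  34.4,  20.8]), array([28. , 26.1,  9.1]))
bottle (114, array([494.2, 367.9,  66.9]), array([495. , 370.2,  68.6]), array([29.8, 25.3, 65.3]))
bottletop (23, array([494.9, 372. ,  93.6]), array([495. , 373.8,  91.1]), array([12.6, 13.3, 21.9]))
short (31, array([448.6,  35.9,  42.3]), array([448. ,  36.6,  41.6]), array([16. , 15.9, 10.1]))
tall (34, array([ 446. , -326.9,   47.1]), array([ 446.2, -327.1,   45.6]), array([16. , 16.6, 11.9]))
dish (42, array([ 535.2, -394.3,   11.5]), array([ 534. , -391.1,   11.7]), array([57.1, 61. ,  8.4]))
cab [661.04283761 100.05032737  40.00045913] [937.16163904 599.98249869 396.57352126]
(array([0., 0., 0.]), array([-0.0002,  0.    ,  0.0547]))
```

>>> arm_command(rows=[[[0.839, -0.167, 0.333, -0.0002, 0, 0.0547, 1], [0.839, -0.167, 0.333, -0.0002, 0, 0.0547, 1], [0.839, -0.167, 0.333, -0.0002, 0, 0.0547, 1], [0.839, -0.167, 0.333, -0.0002, 0, 0.0547, 1], [0.839, -0.167, 0.333, -0.0002, 0, 0.0547, 1]]])

```text
t: 0.52
eef_pos: [323.0, -520.7, 353.2]
tcp_rot: [-3.14, 0.001, 0.005]
ft_force: [0.4, -0.4, 0.1]
opening: 1.005
grip_force: 0.0
```

>>> arm_command(rows=[[[0.713, -0.433, 0.18, 0, 0, 0, 1], [0.713, -0.433, 0.18, 0, 0, 0, 1], [0.713, -0.433, 0.18, 0, 0, 0, 1], [0.713, -0.433, 0.18, 0, 0, 0, 1]]])

```text
t: 0.85
eef_pos: [430.9, -455.2, 326.7]
tcp_rot: [-3.142, -0.0, 0.005]
ft_force: [-0.2, 0.7, 0.2]
opening: 0.997
grip_force: 0.0
```

>>> arm_command(rows=[[[0.713, -0.433, 0.18, 0, 0, 0, 1], [0.713, -0.433, 0.18, 0, 0, 0, 1], [0.713, -0.433, 0.18, 0, 0, 0, 1], [0.713, -0.433, 0.18, 0, 0, 0, 1], [0.713, -0.433, 0.18, 0, 0, 0, 1], [0.713, -0.433, 0.18, 0, 0, 0, 1]]])

```text
t: 1.35
eef_pos: [534.0, -393.5, 300.9]
tcp_rot: [3.14, -0.0, 0.001]
ft_force: [-0.2, -0.8, 0.5]
opening: 0.999
grip_force: 0.0
```

```bash
python3 - <<'E'
from h import *
s=state();print(s['t'],s['eef_pos'],s['tcp_rot'],s['joints'].round(3))
im,d,K,D,T=cam('wrist');np.savez('w1.npz',im=im,d=d,K=K,D=D,T=T);save('w1.png',im)
C=cloud(d,K,D,T)
print('table',np.median(C[...,2]))
for n,x,y,z0,z1 in [('tall',446,-327,38,55),('dish',534,-392,7,16)]: print(n,blob(C,x,y,42,z0,z1))
E
```

```text
1.35 [ 533.96952373 -393.51217316  300.90970818] [ 3.13995149e+00 -6.77507618e-05  1.16513264e-03] [-7.340e-01  6.520e-01  1.559e+00 -1.000e-03  9.290e-01  8.360e-01]
table 7.403067221508024
tall (347, array([ 448. , -328.5,   46.9]), array([ 446.7, -328.3,   44.3]), array([16.8, 17.6, 11.1]))
dish (313, array([ 529.6, -393.2,   11. ]), array([ 533.2, -393.5,   10.3]), array([58.6, 58.6,  5.9]))
```

View pics/w1.png

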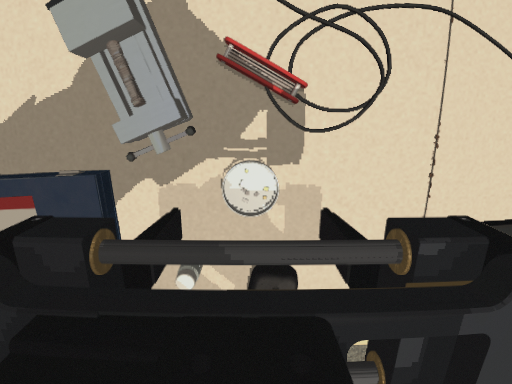

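The wrist view shows the dish centred at (250,187) between the fingers and the white-capped vial at (187,277). The two cameras agree on the dish, so I'll grasp it.

>>> arm_command(rows=[[[-0.004, -0.001, 0.25, 0, 0, 0, 1], [-0.004, -0.001, 0.45, 0, 0, 0, 1], [-0.004, -0.001, 0.6, 0, 0, 0, 1], [-0.004, -0.001, 0.68, 0, 0, 0, 1], [-0.004, -0.001, 0.716, 0, 0, 0, 1], [-0.004, -0.001, 0.716, 0, 0, 0, 1], [-0.004, -0.001, 0.716, 0, 0, 0, 1]]])

```text
t: 1.98
eef_pos: [533.9, -393.3, 194.5]
tcp_rot: [3.139, -0.001, -0.001]
ft_force: [0.5, -0.3, 1.0]
opening: 1.0
grip_force: 0.0
```

>>> arm_command(rows=[[[0, 0, 0, 0, 0, 0, -1], [0, 0, 0, 0, 0, 0, -1], [0, 0, 0, 0, 0, 0, -1], [0, 0, 0, 0, 0, 0, -1], [0, 0, 0, 0, 0, 0, -1], [0, 0, 0, 0, 0, 0, -1], [0, 0, 0, 0, 0, 0, -1], [0, 0, 0, 0, 0, 0, -1]]])

```text
t: 2.65
eef_pos: [534.1, -392.5, 193.5]
tcp_rot: [3.14, -0.0, 0.0]
ft_force: [-0.9, 1.3, 3.1]
opening: 0.618
grip_force: 30.0
```

>>> arm_command(rows=[[[0, 0, -0.06, 0, 0, 0, -1], [0, 0, -0.18, 0, 0, 0, -1], [0, 0, -0.34, 0, 0, 0, -1], [0, 0, -0.5, 0, 0, 0, -1], [0, 0, -0.62, 0, 0, 0, -1], [0, 0, -0.7, 0, 0, 0, -1], [0, 0, -0.7, 0, 0, 0, -1]]])

```text
t: 3.23
eef_pos: [534.2, -392.6, 301.2]
tcp_rot: [3.137, -0.003, 0.0]
ft_force: [1.0, -0.1, 0.6]
opening: 0.616
grip_force: 30.0
```

>>> arm_command(rows=[[[-0.01, -0.07, 0, 0, 0, 0, -1], [-0.05, -0.24, 0, 0, 0, 0, -1], [-0.09, -0.43, 0, 0, 0, 0, -1], [-0.13, -0.62, 0, 0, 0, 0, -1], [-0.17, -0.81, 0, 0, 0, 0, -1], [-0.207, -0.987, 0, 0, 0, 0, -1]]])

```text
t: 3.73
eef_pos: [501.9, -242.1, 296.6]
tcp_rot: [-3.141, 0.002, 0.0]
ft_force: [0.9, 0.6, 0.2]
opening: 0.621
grip_force: 30.0
```

>>> arm_command(rows=[[[-0.041, -0.2, 0, 0, 0, 0, -1], [-0.082, -0.4, 0, 0, 0, 0, -1], [-0.123, -0.6, 0, 0, 0, 0, -1], [-0.164, -0.8, 0, 0, 0, 0, -1], [-0.207, -0.987, 0, 0, 0, 0, -1]]])

```text
t: 4.15
eef_pos: [470.6, -94.2, 296.7]
tcp_rot: [3.141, 0.002, 0.0]
ft_force: [1.1, 0.5, -1.2]
opening: 0.618
grip_force: 30.0
```

>>> arm_command(rows=[[[-0.041, -0.2, 0, 0, 0, 0, -1], [-0.082, -0.4, 0, 0, 0, 0, -1], [-0.123, -0.6, 0, 0, 0, 0, -1], [-0.164, -0.8, 0, 0, 0, 0, -1], [-0.207, -0.987, 0, 0, 0, 0, -1]]])

```text
t: 4.57
eef_pos: [439.4, 53.5, 296.6]
tcp_rot: [3.14, 0.002, 0.0]
ft_force: [0.2, 0.3, -0.9]
opening: 0.618
grip_force: 30.0
```

>>> arm_command(rows=[[[-0.041, -0.2, 0, 0, 0, 0, -1], [-0.082, -0.4, 0, 0, 0, 0, -1], [-0.123, -0.6, 0, 0, 0, 0, -1], [-0.164, -0.8, 0, 0, 0, 0, -1], [-0.195, -0.93, 0, 0, 0, 0, -1], [-0.207, -0.987, 0, 0, 0, 0, -1], [-0.207, -0.987, 0, 0, 0, 0, -1], [-0.207, -0.987, 0, 0, 0, 0, -1]]])

```text
t: 5.23
eef_pos: [409.4, 199.6, 296.9]
tcp_rot: [3.14, 0.001, 0.001]
ft_force: [0.2, 0.3, -0.2]
opening: 0.618
grip_force: 30.0
```

```bash
python3 - <<'E'
from h import *
s=state();print(s['t'],s['eef_pos'],s['tcp_rot'],s['joints'].round(3),s['opening'])
im,d,K,D,T=cam('wrist');np.savez('w2.npz',im=im,d=d,K=K,D=D,T=T);save('w2.png',im)
C=cloud(d,K,D,T)
m=(C[...,0]>430)&(C[...,0]<640)&(C[...,1]>90)&(C[...,1]<310)
for z0,z1 in((20,30),(2,30)):
    q=(m&(C[...,2]>z0)&(C[...,2]<z1)).astype(np.uint8)
    n,l,st,_=cv2.connectedComponentsWithStats(q); k=1+st[1:,4].argmax(); P=C[l==k]; print(len(P),rect(P),P[:,2].mean())
for n,x,y,z0,z1 in [('mount',583,34,12,26),('short',448,36,33,50)]: print(n,blob(C,x,y,42,z0,z1))
E
```

```text
5.2333 [409.38397887 199.58295601 296.88858835] [3.13975413e+00 1.06141059e-03 1.19456345e-03] [ 3.090e-01  4.180e-01  2.079e+00 -2.000e-03  6.470e-01  1.880e+00] 0.6179639280513063
6550 (array([543.6, 203.4]), array([173.2,  61.3]), 86.42) 25.245870703934404
28633 (array([503. , 205.6]), array([173.4, 143.2]), 86.64) 9.683653351862786
mount (795, array([577.6,  37.3,  19.9]), array([577.3,  35.8,  17.6]), array([19.6, 28.8,  9.8]))
short (461, array([448.4,  38.8,  41.1]), array([448.1,  37.5,  38.7]), array([18.3, 17.9, 10. ]))
```

View pics/w2.png

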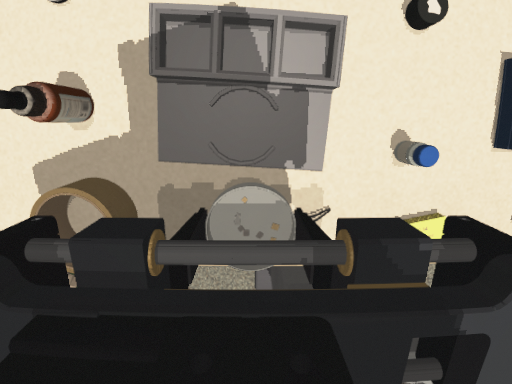

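The wrist view shows the caddy clearly, with its rail circle near (243,126) and the dish held at (250,225). The bottle is at left and the blue-cap vial at (425,155). The caddy works out at (503.3, 205.7) with yaw -0.062, so I'll place the dish.

>>> arm_command(rows=[[[0.1, -0.013, 0, 0, 0, 0.003, -1], [0.25, -0.03, 0, 0, 0, 0.007, -1], [0.38, -0.045, 0.1, 0, 0, 0.0099, -1], [0.424, -0.053, 0.25, 0, 0, 0.0099, -1], [0.424, -0.053, 0.4, 0, 0, 0.0099, -1], [0.424, -0.053, 0.5, 0, 0, 0.0099, -1], [0.424, -0.053, 0.5, 0, 0, 0.0099, -1], [0.424, -0.053, 0.5, 0, 0, 0.0099, -1]]])

```text
t: 5.95
eef_pos: [473.7, 206.5, 222.1]
tcp_rot: [3.14, 0.001, -0.064]
ft_force: [0.6, -0.9, -0.5]
opening: 0.616
grip_force: 30.0
```

```bash
python3 - <<'E'
from h import *
w=np.load('w2.npz'); C=cloud(w['d'],w['K'],w['D'],w['T'])
print('rails mid', onplane([(242,89),(242,165),(240,127)],9,w['K'],w['D'],w['T']).round(1))
s=state();print(s['eef_pos'],s['tcp_rot'],s['ft_force'])
m=(C[...,2]>95)&(C[...,2]<125)&(abs(C[...,1]-199.6)<29)&(C[...,0]<470);P=C[m];print(np.percentile(P,[1,99],axis=0))
E
```

```text
rails mid [[507.4 207.4   9. ]
 [433.6 207.8   9. ]
 [471.6 209.6   9. ]]
[473.66142443 206.54161831 222.08793528] [ 3.13963640e+00  1.39429884e-03 -6.36360860e-02] [ 0.56965679 -0.91847073 -0.48837459]
[[378.75664035 170.98226476 103.649029  ]
 [437.52189327 227.98537141 116.48881603]]
```

>>> arm_command(rows=[[[-0.004, -0.007, 0.08, 0, 0, 0, -1], [-0.004, -0.007, 0.13, 0, 0, 0, -1], [-0.004, -0.007, 0.163, 0, 0, 0, -1], [-0.004, -0.007, 0.163, 0, 0, 0, -1], [-0.004, -0.007, 0.163, 0, 0, 0, -1]]])

```text
t: 6.37
eef_pos: [473.0, 208.6, 198.4]
tcp_rot: [3.14, -0.0, -0.062]
ft_force: [-0.2, 0.6, -0.2]
opening: 0.618
grip_force: 30.0
```

>>> arm_command(rows=[[[0, 0, 0, 0, 0, 0, 0.6], [0, 0, 0, 0, 0, 0, 0.6], [0, 0, 0, 0, 0, 0, 0.6], [0, 0, 0, 0, 0, 0, 0.6], [0, 0, 0, 0, 0, 0, 0.6]]])

```text
t: 6.78
eef_pos: [472.9, 208.7, 198.2]
tcp_rot: [3.14, -0.001, -0.062]
ft_force: [-0.1, -0.1, -0.0]
opening: 0.794
grip_force: 0.0
```

>>> arm_command(rows=[[[0, 0, -0.15, 0, 0, 0, 0.6], [0, 0, -0.35, 0, 0, 0, 0.6], [0, 0, -0.55, 0, 0, 0, 0.6], [0, 0, -0.7, 0, 0, 0, 0.6], [0, 0, -0.7, 0, 0, 0, 0.6], [0, 0, -0.7, 0, 0, 0, 0.6]]])

```text
t: 7.28
eef_pos: [472.7, 208.8, 304.0]
tcp_rot: [3.141, -0.003, -0.062]
ft_force: [-1.1, -0.1, -0.8]
opening: 0.798
grip_force: 0.0
```

```bash
python3 - <<'E'
from h import *
s=state();print(s['t'],s['eef_pos'],s['tcp_rot'])
im,d,K,D,T=cam('wrist');np.savez('w3.npz',im=im,d=d,K=K,D=D,T=T);save('w3.png',im)
C=cloud(d,K,D,T)
print(blob(C,472,207.5,33,12,20), blob(C,495,366,45,20,63),blob(C,495,366,45,85,110))
q=((abs(C[...,0]-543)<60)&(abs(C[...,1]-203)<110)&(C[...,2]>20)&(C[...,2]<30)).astype(np.uint8)
n,l,st,_=cv2.connectedComponentsWithStats(q); k=1+st[1:,4].argmax(); P=C[l==k]; print(rect(P))
E
```

```text
7.2833 [472.72142914 208.82797811 304.01101574] [ 3.14116542e+00 -2.67040614e-03 -6.20006098e-02]
(293, array([470. , 208. ,  15.3]), array([472.2, 208.2,  14.9]), array([58.6, 58.3,  5.2])) (1203, array([498.2, 364.4,  46.7]), array([496.2, 369.1,  41.7]), array([30.7, 21.7, 40.5])) (373, array([496. , 372. ,  94.8]), array([495.5, 373.3,  93.6]), array([12.2,  9.5, 15.8]))
(array([543.5, 203.4]), array([173.1,  60.3]), 86.89)
```

View pics/w3.png

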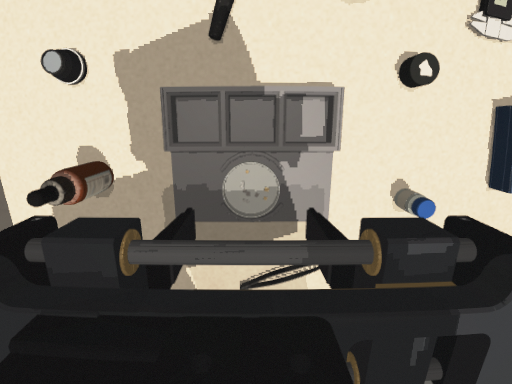

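The dish sits inside the rails at (250,190). The mount is at (422,69) and the bottle at left. Now over to the mount.

>>> arm_command(rows=[[[0.402, 0.556, 0, 0, 0, 0, 0.5], [0.402, 0.556, 0, 0, 0, 0, 0.5], [0.402, 0.556, 0, 0, 0, 0, 0.5]]])

```text
t: 7.58
eef_pos: [529.3, 119.3, 301.7]
tcp_rot: [3.14, 0.001, -0.063]
ft_force: [-0.6, -0.5, -0.3]
opening: 0.755
grip_force: 0.0
```

>>> arm_command(rows=[[[0.402, 0.556, 0, 0, 0, 0, 0.5], [0.402, 0.556, 0, 0, 0, 0, 0.5], [0.402, 0.556, 0, 0, 0, 0, 0.5], [0.402, 0.556, 0.2, 0, 0, 0, 0.5], [0.402, 0.556, 0.2, 0, 0, 0, 0.5], [0.402, 0.556, 0.2, 0, 0, 0, 0.5]]])

```text
t: 8.08
eef_pos: [582.4, 34.8, 271.2]
tcp_rot: [3.14, 0.005, -0.063]
ft_force: [-0.7, -0.4, 0.6]
opening: 0.75
grip_force: 0.0
```

```bash
python3 - <<'E'
from h import *
s=state();print(s['t'],s['eef_pos'],s['tcp_rot'])
im,d,K,D,T=cam('wrist');np.savez('w4.npz',im=im,d=d,K=K,D=D,T=T)
C=cloud(d,K,D,T)
b=blob(C,583,34.5,30,12,26); print(b); print(blob(C,583,34.5,30,18,26)); b=b[2]
print(go(b[0]-s['eef_pos'][0],b[1]-s['eef_pos'][1],202-s['eef_pos'][2],-.061))
E
```

```text
8.0833 [582.37083501  34.7586021  271.18178561] [ 3.14028732  0.00506223 -0.06251419]
(910, array([584.1,  34.4,  20.7]), array([583.7,  34.4,  18.5]), array([27.9, 27.4,  7.7]))
(869, array([583.6,  34.4,  21. ]), array([583.4,  34.4,  20.8]), array([27.4, 27.4,  3. ]))
(array([0.0102, 0.0012, 0.4612]), array([ 0.0002,  0.0004, -0.0001]))
```

>>> arm_command(rows=[[[0.008, 0.001, 0.15, 0, 0, 0, 0.5], [0.008, 0.001, 0.3, 0, 0, 0, 0.5], [0.008, 0.001, 0.4, 0, 0, 0, 0.5], [0.008, 0.001, 0.454, 0, 0, 0, 0.5], [0.008, 0.001, 0.454, 0, 0, 0, 0.5], [0.008, 0.001, 0.454, 0, 0, 0, 0.5]]])

```text
t: 8.63
eef_pos: [584.2, 35.0, 205.9]
tcp_rot: [3.14, -0.001, -0.061]
ft_force: [0.7, -0.1, 0.5]
opening: 0.75
grip_force: 0.0
```

>>> arm_command(rows=[[[0, 0, 0, 0, 0, 0, -1], [0, 0, 0, 0, 0, 0, -1], [0, 0, 0, 0, 0, 0, -1], [0, 0, 0, 0, 0, 0, -1], [0, 0, 0, 0, 0, 0, -1], [0, 0, 0, 0, 0, 0, -1], [0, 0, 0, 0, 0, 0, -1], [0, 0, 0, 0, 0, 0, -1]]])

```text
t: 9.3
eef_pos: [584.1, 34.5, 205.3]
tcp_rot: [3.14, -0.0, -0.062]
ft_force: [-0.2, 0.1, 1.4]
opening: 0.307
grip_force: 30.0
```

>>> arm_command(rows=[[[0, 0, -0.05, 0, 0, 0, -1], [0, 0, -0.15, 0, 0, 0, -1], [0, 0, -0.3, 0, 0, 0, -1], [0, 0, -0.45, 0, 0, 0, -1], [0, 0, -0.5, 0, 0, 0, -1], [0, 0, -0.5, 0, 0, 0, -1], [0, 0, -0.5, 0, 0, 0, -1], [0, 0, -0.5, 0, 0, 0, -1]]])

```text
t: 9.97
eef_pos: [583.8, 34.6, 279.2]
tcp_rot: [3.14, 0.001, -0.062]
ft_force: [-0.0, 0.3, 0.0]
opening: 0.309
grip_force: 30.0
```

```bash
python3 - <<'E'
from h import *
s=state();print(s['t'],s['eef_pos'],s['tcp_rot'],s['opening'])
p=s['eef_pos'];print(go(472.2-p[0],208.2-p[1],245-p[2],-.06))
E
```

```text
9.9667 [583.77636696  34.59361109 279.18276727] [ 3.14024757e+00  1.19432866e-03 -6.20831848e-02] 0.3091157637666597
(array([-0.8139, -1.1093,  0.2274]), array([ 0.0002,  0.0002, -0.0003]))
```

>>> arm_command(rows=[[[-0.04, -0.06, 0, 0, 0, 0, -1], [-0.13, -0.17, 0, 0, 0, 0, -1], [-0.24, -0.33, 0, 0, 0, 0, -1], [-0.35, -0.48, 0, 0, 0, 0, -1], [-0.406, -0.555, 0, 0, 0, 0, -1]]])

```text
t: 10.38
eef_pos: [526.4, 123.7, 279.1]
tcp_rot: [3.14, 0.002, -0.061]
ft_force: [0.4, 0.6, -0.1]
opening: 0.306
grip_force: 30.0
```

>>> arm_command(rows=[[[-0.13, -0.17, 0, 0, 0, 0, -1], [-0.25, -0.34, 0, 0, 0, 0, -1], [-0.35, -0.48, 0.05, 0, 0, 0, -1], [-0.406, -0.555, 0.2, 0, 0, 0, -1], [-0.406, -0.555, 0.25, 0, 0, 0, -1], [-0.406, -0.555, 0.25, 0, 0, 0, -1], [-0.406, -0.555, 0.25, 0, 0, 0, -1]]])

```text
t: 10.97
eef_pos: [473.2, 208.0, 242.1]
tcp_rot: [3.14, 0.001, -0.062]
ft_force: [0.6, -0.1, -0.0]
opening: 0.306
grip_force: 30.0
```

```bash
python3 - <<'E'
from h import *
s=state();print(s['t'],s['eef_pos'],s['tcp_rot'],s['opening'])
p=s['eef_pos'];print(go(472.5-p[0],208.2-p[1],211.6-p[2],-.06))
im,d,K,D,T=cam('wrist');save('w5.png',cv2.resize(im[100:300,120:380],(780,600)))
E
```

```text
10.9667 [473.21246346 208.00675611 242.08259835] [ 3.13981806e+00  7.32761719e-04 -6.20591649e-02] 0.30615319111287037
(array([-0.0047, -0.0014,  0.2032]), array([ 0.0003,  0.0001, -0.0003]))
```

View pics/w5.png

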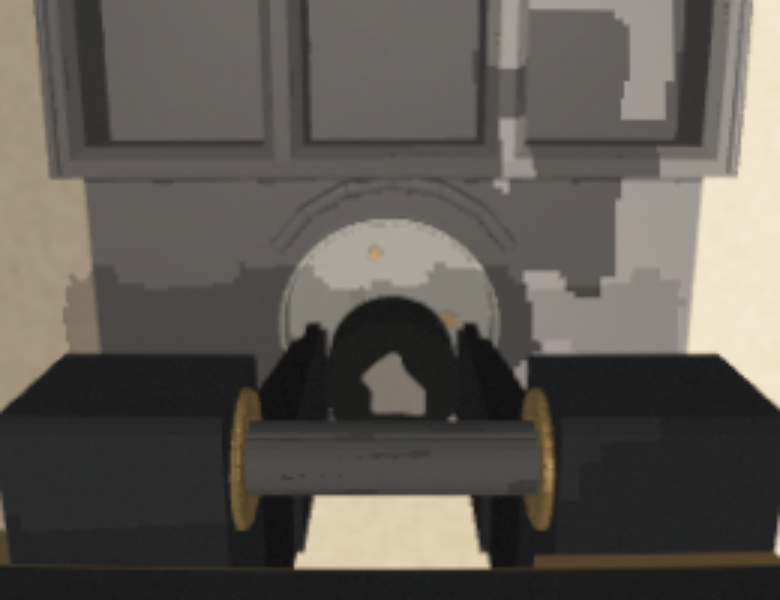

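The mount is held level above the dish, with its face at (390,385). I'll lower and release it.

>>> arm_command(rows=[[[-0.005, -0.001, 0.08, 0, 0, 0, -1], [-0.005, -0.001, 0.15, 0, 0, 0, -1], [-0.005, -0.001, 0.19, 0, 0, 0, -1], [-0.005, -0.001, 0.205, 0, 0, 0, -1], [-0.005, -0.001, 0.205, 0, 0, 0, -1], [-0.005, -0.001, 0.205, 0, 0, 0, -1]]])

```text
t: 11.52
eef_pos: [472.3, 208.2, 211.8]
tcp_rot: [3.14, -0.0, -0.063]
ft_force: [0.7, 0.2, -0.6]
opening: 0.303
grip_force: 30.0
```

>>> arm_command(rows=[[[0, 0, 0, 0, 0, 0, 0.1], [0, 0, 0, 0, 0, 0, 0.1], [0, 0, 0, 0, 0, 0, 0.1], [0, 0, 0, 0, 0, 0, 0.1], [0, 0, 0, 0, 0, 0, 0.1], [0, 0, 0, 0, 0, 0, 0.1]]])

```text
t: 12.02
eef_pos: [472.1, 208.5, 211.7]
tcp_rot: [3.14, -0.0, -0.062]
ft_force: [0.4, 0.9, 0.2]
opening: 0.543
grip_force: 0.0
```

>>> arm_command(rows=[[[0, 0, -0.15, 0, 0, 0, 0.1], [0, 0, -0.35, 0, 0, 0, 0.1], [0, 0, -0.6, 0, 0, 0, 0.1], [0, 0, -0.9, 0, 0, 0, 0.1], [0, 0, -0.98, 0, 0, 0, 0.5], [0, 0, -0.98, 0, 0, 0, 0.5], [0, 0, -0.98, 0, 0, 0, 0.5]]])

```text
t: 12.6
eef_pos: [471.8, 208.6, 359.2]
tcp_rot: [3.141, -0.002, -0.062]
ft_force: [0.6, -0.3, -1.1]
opening: 0.707
grip_force: 0.0
```

```bash
python3 - <<'E'
from h import *
s=state();print(s['t'],s['eef_pos'],s['tcp_rot'],s['opening'])
im,d,K,D,T=cam('wrist')
C=cloud(d,K,D,T);print(blob(C,472,208,33,22,32),blob(C,472,208,33,12,19),blob(C,495,366,45,8,63),blob(C,495,366,45,85,110))
p=s['eef_pos'];print(go(495.5-p[0],371-p[1],0,np.pi/2-.06))
E
```

```text
12.6 [471.78285889 208.57580286 359.16593667] [ 3.14088157e+00 -1.91267537e-03 -6.20633855e-02] 0.7072379482675727
(493, array([471.8, 208. ,  26.9]), array([471.6, 207.9,  26.8]), array([27.4, 26.9,  3.1])) (203, array([471.2, 208.4,  15.5]), array([472.3, 208.3,  15.3]), array([58.7, 58.4,  5.6])) (840, array([498.1, 364.3,  42.9]), array([496.2, 368.9,  36. ]), array([30.7, 21.3, 51.8])) (205, array([496. , 372.4,  95. ]), array([495.7, 373.6,  93.5]), array([11. , 10.1, 15.5]))
(array([ 0.0906, -1.0906, -0.0017]), array([ 2.000e-04,  2.000e-04, -2.503e-01]))
```

>>> arm_command(rows=[[[0.02, -0.2, 0, 0, 0, -0.019, 1], [0.04, -0.4, 0, 0, 0, -0.038, 1], [0.06, -0.6, 0, 0, 0, -0.057, 1], [0.08, -0.8, 0, 0, 0, -0.076, 1], [0.09, -0.99, 0, 0, 0, -0.095, 1], [0.09, -0.99, 0, 0, 0, -0.114, 1], [0.09, -0.99, 0, 0, 0, -0.133, 1], [0.09, -0.99, 0, 0, 0, -0.152, 1], [0.09, -0.99, 0, 0, 0, -0.171, 1], [0.09, -0.99, 0, 0, 0, -0.19, 1]]])

```text
t: 13.48
eef_pos: [494.7, 356.1, 356.0]
tcp_rot: [-3.14, 0.004, 1.138]
ft_force: [0.2, 1.2, -0.8]
opening: 1.0
grip_force: 0.0
```

>>> arm_command(rows=[[[0, 0, 0, 0, 0, -0.02, 1], [0, 0, 0, 0, 0, -0.04, 1], [0, 0, 0, 0, 0, -0.06, 1], [0, 0, 0, 0, 0, -0.06, 1], [0, 0, 0, 0, 0, -0.06, 1]]])

```text
t: 13.9
eef_pos: [494.8, 356.0, 356.8]
tcp_rot: [-3.14, 0.003, 1.505]
ft_force: [0.5, -0.4, 0.7]
opening: 1.004
grip_force: 0.0
```

```bash
python3 - <<'E'
from h import *
s=state();print(s['t'],s['eef_pos'],s['tcp_rot'],s['opening'],s['joints'].round(2))
im,d,K,D,T=cam('wrist');save('w6.png',im)
C=cloud(d,K,D,T);print(blob(C,495,372,45,8,63),blob(C,495,372,45,85,110))
p=s['eef_pos'];print(go(495.8-p[0],374-p[1],240-p[2],np.pi/2-.06))
E
```

```text
13.9 [494.77073659 355.98486758 356.8003916 ] [-3.13965337e+00  2.76800511e-03  1.50484119e+00] 1.0039871063751429 [ 0.52  0.52  1.65 -0.    0.97  0.58]
(405, array([496. , 383. ,  53.2]), array([495.6, 377.3,  39. ]), array([30.5, 31.2, 46.2])) (171, array([495.6, 377.1,  97.2]), array([495.5, 376.7,  94.2]), array([11.9, 11.3, 14.8]))
(array([0.1222, 0.    , 0.7784]), array([-0.0002,  0.0004, -0.001 ]))
```

View pics/w6.png

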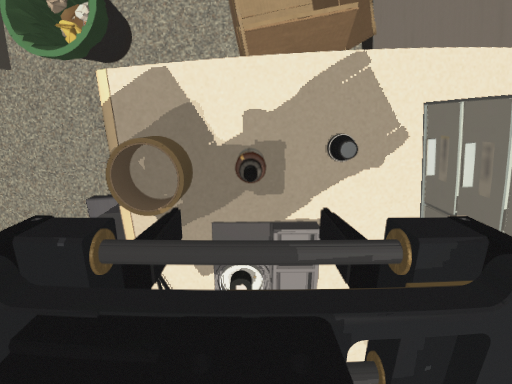

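The bottle is at (250,165), with the tape ring left of it at (150,175). I'll open only partway and grasp 50 mm up the body.

>>> arm_command(rows=[[[0.131, 0, 0, 0, 0, -0.001, 0.3], [0.131, 0, 0, 0, 0, -0.001, 0.3], [0.131, 0, 0.1, 0, 0, -0.001, 0.3], [0.131, 0, 0.3, 0, 0, -0.001, 0.3], [0.131, 0, 0.5, 0, 0, -0.001, 0.3], [0.131, 0, 0.7, 0, 0, -0.001, 0.3], [0.131, 0, 0.85, 0, 0, -0.001, 0.3], [0.131, 0, 0.905, 0, 0, -0.001, 0.3], [0.131, 0, 0.905, 0, 0, -0.001, 0.3], [0.131, 0, 0.905, 0, 0, -0.001, 0.3]]])

```text
t: 14.78
eef_pos: [496.2, 375.4, 223.1]
tcp_rot: [3.141, 0.001, 1.514]
ft_force: [-0.4, 0.2, 0.8]
opening: 0.65
grip_force: 0.0
```

>>> arm_command(rows=[[[0, 0, 0, 0, 0, 0, -1], [0, 0, 0, 0, 0, 0, -1], [0, 0, 0, 0, 0, 0, -1], [0, 0, 0, 0, 0, 0, -1], [0, 0, 0, 0, 0, 0, -1], [0, 0, 0, 0, 0, 0, -1], [0, 0, 0, 0, 0, 0, -1]]])

```text
t: 15.37
eef_pos: [496.1, 375.5, 223.1]
tcp_rot: [3.141, 0.001, 1.515]
ft_force: [-0.1, -0.6, 4.4]
opening: 0.334
grip_force: 30.0
```

>>> arm_command(rows=[[[0, 0, -0.04, 0, 0, 0, -1], [0, 0, -0.13, 0, 0, 0, -1], [0, 0, -0.25, 0, 0, 0, -1], [0, 0, -0.35, 0, 0, 0, -1], [0, 0, -0.4, 0, 0, 0, -1], [0, 0, -0.4, 0, 0, 0, -1], [0, 0, -0.4, 0, 0, 0, -1]]])

```text
t: 15.95
eef_pos: [495.8, 375.4, 282.6]
tcp_rot: [3.141, 0.001, 1.515]
ft_force: [0.0, 0.5, -1.5]
opening: 0.333
grip_force: 30.0
```

```bash
python3 - <<'E'
from h import *
s=state();print(s['t'],s['eef_pos'],s['tcp_rot'],s['opening'])
p=s['eef_pos'];print(go(543.5-p[0],203.4-p[1],240-p[2],np.pi/2-.06))
E
```

```text
15.95 [495.83702469 375.43569569 282.58509441] [3.14123836e+00 1.28540125e-03 1.51497401e+00] 0.33288870984689023
(array([-1.127 ,  0.3811,  0.2855]), array([0.0001, 0.0002, 0.0007]))
```

>>> arm_command(rows=[[[-0.05, 0.015, 0, 0, 0, 0, -1], [-0.16, 0.055, 0, 0, 0, 0, -1], [-0.3, 0.1, 0, 0, 0, 0, -1], [-0.44, 0.15, 0, 0, 0, 0, -1], [-0.563, 0.19, 0, 0, 0, 0, -1]]])

```text
t: 16.37
eef_pos: [519.9, 288.0, 281.7]
tcp_rot: [-3.14, 0.002, 1.515]
ft_force: [0.1, -0.2, -1.0]
opening: 0.332
grip_force: 30.0
```

>>> arm_command(rows=[[[-0.15, 0.05, 0, 0, 0, 0, -1], [-0.3, 0.1, 0, 0, 0, 0, -1], [-0.43, 0.145, 0, 0, 0, 0, -1], [-0.52, 0.175, 0, 0, 0, 0, -1], [-0.564, 0.191, 0, 0, 0, 0, -1], [-0.564, 0.191, 0, 0, 0, 0, -1], [-0.564, 0.191, 0, 0, 0, 0, -1], [-0.564, 0.191, 0, 0, 0, 0, -1]]])

```text
t: 17.03
eef_pos: [543.4, 204.3, 282.8]
tcp_rot: [3.142, 0.001, 1.516]
ft_force: [-0.3, 0.4, -1.5]
opening: 0.331
grip_force: 30.0
```

```bash
python3 - <<'E'
from h import *
s=state();print(s['t'],s['eef_pos'],s['tcp_rot'],s['opening'])
im,d,K,D,T=cam('wrist');save('w7.png',im)
im,d,K,D,T=cam('side');save('s7.png',cv2.resize(im[170:320,180:380],(800,600)))
p=s['eef_pos'];print(go(543.5-p[0],203.1-p[1],227.5-p[2],np.pi/2-.06))
E
```

```text
17.0333 [543.37276506 204.28189839 282.80415789] [3.14151520e+00 1.22748102e-03 1.51560271e+00] 0.33060913094518724
(array([-0.0073,  0.0012,  0.3687]), array([0.    , 0.0002, 0.0008]))
```

View pics/s7.png

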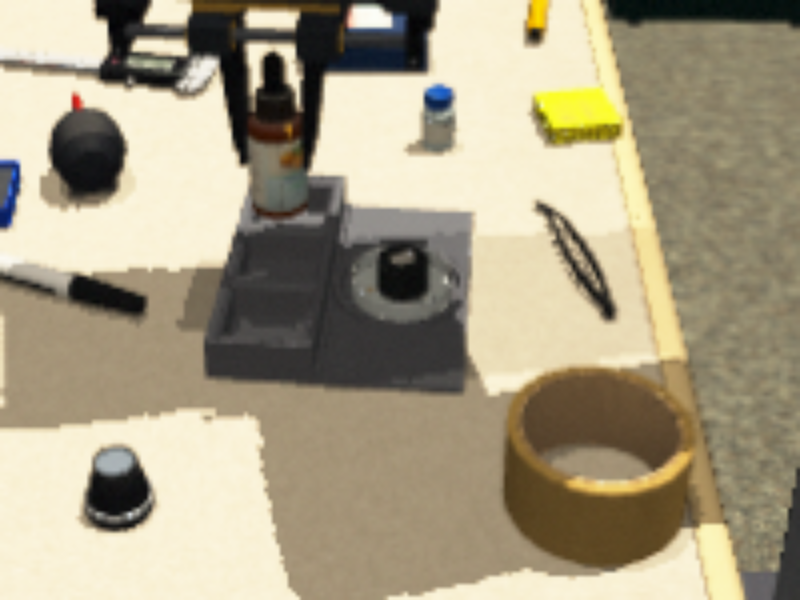

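The side view shows the bottle upright above the middle compartment at (280,170), with the mount in the dish at (402,270). Lowering it now.

>>> arm_command(rows=[[[-0.007, 0.001, 0.12, 0, 0, 0.001, -1], [-0.007, 0.001, 0.24, 0, 0, 0.001, -1], [-0.007, 0.001, 0.32, 0, 0, 0.001, -1], [-0.007, 0.001, 0.355, 0, 0, 0.001, -1], [-0.007, 0.001, 0.37, 0, 0, 0.001, -1], [-0.007, 0.001, 0.37, 0, 0, 0.001, -1], [-0.007, 0.001, 0.37, 0, 0, 0.001, -1]]])

```text
t: 17.72
eef_pos: [543.8, 202.7, 227.9]
tcp_rot: [3.141, 0.001, 1.509]
ft_force: [0.4, 0.2, -0.5]
opening: 0.335
grip_force: 30.0
```

>>> arm_command(rows=[[[0, 0, 0, 0, 0, 0, 0.1], [0, 0, 0, 0, 0, 0, 0.1], [0, 0, 0, 0, 0, 0, 0.1], [0, 0, 0, 0, 0, 0, 0.1], [0, 0, 0, 0, 0, 0, 0.1]]])

```text
t: 18.13
eef_pos: [543.7, 202.4, 227.6]
tcp_rot: [3.141, 0.001, 1.509]
ft_force: [1.0, -0.1, 0.3]
opening: 0.542
grip_force: 0.0
```

>>> arm_command(rows=[[[0, 0, -0.15, 0, 0, 0, 0.1], [0, 0, -0.35, 0, 0, 0, 0.1], [0, 0, -0.6, 0, 0, 0, 0.1], [0, 0, -0.85, 0, 0, 0, 0.1], [0, 0, -0.85, 0, 0, 0, 0.1], [0, 0, -0.85, 0, 0, 0, 0.1], [0, 0, -0.85, 0, 0, 0, 0.1]]])

```text
t: 18.72
eef_pos: [543.4, 202.5, 354.6]
tcp_rot: [-3.142, 0.001, 1.509]
ft_force: [-1.3, -0.1, -0.5]
opening: 0.55
grip_force: 0.0
```

```bash
python3 - <<'E'
from h import *
s=state();print(s['t'],s['eef_pos'],s['tcp_rot'],s['opening'])
im,d,K,D,T=cam('wrist')
C=cloud(d,K,D,T);print(blob(C,543,204,22,30,66),blob(C,543,204,22,85,115))
im,d,K,D,T=cam('top')
C=cloud(d,K,D,T);print(blob(C,448,36,30,33,50))
p=s['eef_pos'];print(go(446.5-p[0],-328-p[1],0,np.pi/2-.06),p)
E
```

```text
18.7167 [543.39730687 202.49523239 354.5547834 ] [-3.14156124e+00  1.42395731e-03  1.50863688e+00] 0.5497226132012737
(409, array([544.1, 211.9,  58. ]), array([543.7, 206.5,  49. ]), array([30.9, 26.9, 33.4])) (189, array([543.5, 205. ,  99.9]), array([543.4, 203.9,  96. ]), array([11.9, 11.1, 18.5]))
(31, array([448.9,  35.6,  42.1]), array([448.1,  36. ,  41.1]), array([16.2, 17.2, 10.8]))
(array([-3.5699, -0.4252,  0.0078]), array([-0.0003,  0.0003, -0.0003])) [543.39730687 202.49523239 354.5547834 ]
```

>>> arm_command(rows=[[[-0.22, -0.026, 0, 0, 0, 0, 0.3], [-0.45, -0.053, 0, 0, 0, 0, 0.3], [-0.67, -0.08, 0, 0, 0, 0, 0.3], [-0.892, -0.106, 0, 0, 0, 0, 0.3]]])

```text
t: 19.15
eef_pos: [519.0, 68.9, 353.8]
tcp_rot: [-3.139, 0.001, 1.509]
ft_force: [0.5, -0.4, 1.3]
opening: 0.649
grip_force: 0.0
```

>>> arm_command(rows=[[[-0.22, -0.026, 0, 0, 0, 0, 0.3], [-0.45, -0.053, 0, 0, 0, 0, 0.3], [-0.67, -0.08, 0, 0, 0, 0, 0.3], [-0.892, -0.106, 0, 0, 0, 0, 0.3]]])

```text
t: 19.48
eef_pos: [494.8, -64.0, 354.1]
tcp_rot: [-3.14, 0.001, 1.509]
ft_force: [-0.3, -0.0, -0.3]
opening: 0.648
grip_force: 0.0
```

>>> arm_command(rows=[[[-0.22, -0.026, 0, 0, 0, 0, 0.3], [-0.45, -0.053, 0, 0, 0, 0, 0.3], [-0.67, -0.08, 0, 0, 0, 0, 0.3], [-0.892, -0.106, 0, 0, 0, 0, 0.3]]])

```text
t: 19.82
eef_pos: [470.6, -196.7, 354.3]
tcp_rot: [-3.14, 0.0, 1.509]
ft_force: [1.2, 0.8, -0.0]
opening: 0.651
grip_force: 0.0
```

>>> arm_command(rows=[[[-0.22, -0.026, 0, 0, 0, 0, 0.3], [-0.45, -0.053, 0.1, 0, 0, 0, 0.3], [-0.67, -0.08, 0.25, 0, 0, 0, 0.3], [-0.892, -0.106, 0.4, 0, 0, 0, 0.3], [-0.892, -0.106, 0.4, 0, 0, 0, 0.3], [-0.892, -0.106, 0.4, 0, 0, 0, 0.3], [-0.892, -0.106, 0.4, 0, 0, 0, 0.3]]])

```text
t: 20.4
eef_pos: [447.0, -327.4, 294.9]
tcp_rot: [-3.14, -0.0, 1.508]
ft_force: [0.6, 0.4, 0.1]
opening: 0.65
grip_force: 0.0
```

```bash
python3 - <<'E'
from h import *
s=state();print(s['t'],s['eef_pos'],s['tcp_rot'],s['opening'],s['joints'].round(2))
im,d,K,D,T=cam('wrist');save('w8.png',im)
C=cloud(d,K,D,T);b=blob(C,446.5,-328,30,40,55);print(b,blob(C,446.5,-328,30,5,35));b=b[2]
p=s['eef_pos'];print(go(b[0]-p[0],b[1]-p[1],216-p[2],np.pi/2-.06))
E
```

```text
20.4 [ 446.95694935 -327.43661822  294.87451149] [-3.14041559e+00 -7.88940972e-05  1.50821808e+00] 0.6503642187797883 [-0.75  0.53  1.85 -0.    0.77 -0.69]
(413, array([ 445.8, -326. ,   47.9]), array([ 445.8, -326.5,   45.6]), array([18.2, 18.1,  8.2])) (171, array([ 446.5, -318.4,   22.9]), array([ 445.9, -321.1,   20.4]), array([21.7, 11.1, 28.8]))
(array([ 0.0061, -0.008 ,  0.5258]), array([-0.    ,  0.0001, -0.0003]))
```

View pics/w8.png

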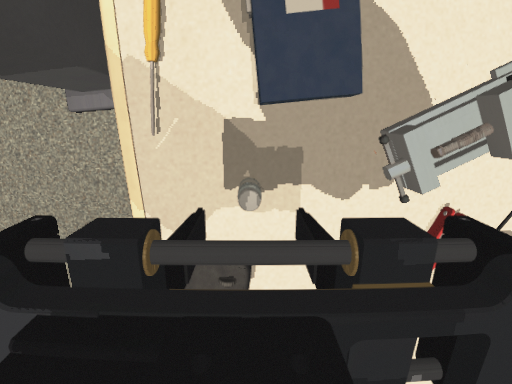

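The vial is at (250,195), midway between the fingers. I'll grip it high so the tips stay above the caddy walls when placing.

>>> arm_command(rows=[[[0.004, -0.007, 0.15, 0, 0, 0, 0.3], [0.004, -0.007, 0.33, 0, 0, 0, 0.3], [0.004, -0.007, 0.47, 0, 0, 0, 0.3], [0.004, -0.007, 0.535, 0, 0, 0, 0.3], [0.004, -0.007, 0.535, 0, 0, 0, 0.3], [0.004, -0.007, 0.535, 0, 0, 0, 0.3], [0.004, -0.007, 0.535, 0, 0, 0, 0.3]]])

```text
t: 21.03
eef_pos: [446.5, -327.0, 216.7]
tcp_rot: [3.14, 0.002, 1.509]
ft_force: [-0.0, 0.1, 0.1]
opening: 0.651
grip_force: 0.0
```

>>> arm_command(rows=[[[0, 0, 0, 0, 0, 0, -1], [0, 0, 0, 0, 0, 0, -1], [0, 0, 0, 0, 0, 0, -1], [0, 0, 0, 0, 0, 0, -1], [0, 0, 0, 0, 0, 0, -1], [0, 0, 0, 0, 0, 0, -1], [0, 0, 0, 0, 0, 0, -1], [0, 0, 0, 0, 0, 0, -1]]])

```text
t: 21.7
eef_pos: [446.0, -327.2, 215.4]
tcp_rot: [3.141, 0.001, 1.509]
ft_force: [0.1, -0.3, 0.3]
opening: 0.235
grip_force: 30.0
```

>>> arm_command(rows=[[[0, 0, -0.05, 0, 0, 0, -1], [0, 0, -0.15, 0, 0, 0, -1], [0, 0, -0.3, 0, 0, 0, -1], [0, 0, -0.45, 0, 0, 0, -1], [0, 0, -0.58, 0, 0, 0, -1], [0, 0, -0.65, 0, 0, 0, -1], [0, 0, -0.65, 0, 0, 0, -1], [0, 0, -0.65, 0, 0, 0, -1]]])

```text
t: 22.37
eef_pos: [445.9, -326.9, 312.9]
tcp_rot: [3.141, 0.002, 1.509]
ft_force: [-0.1, -0.2, -1.0]
opening: 0.236
grip_force: 30.0
```

```bash
python3 - <<'E'
from h import *
s=state();print(s['t'],s['eef_pos'],s['tcp_rot'],s['opening'])
p=s['eef_pos'];print(go(546.8-p[0],258.3-p[1],0,np.pi/2-.06))
E
```

```text
22.3667 [ 445.87369593 -326.90423341  312.92070638] [3.14076267e+00 1.69107056e-03 1.50870044e+00] 0.23575032472803362
(array([ 3.9356,  0.4294, -0.0063]), array([ 0.0001,  0.0003, -0.0003]))
```

>>> arm_command(rows=[[[0.06, 0.007, -0.05, 0, 0, 0, -1], [0.2, 0.02, -0.15, 0, 0, 0, -1], [0.4, 0.043, -0.22, 0, 0, 0, -1], [0.6, 0.065, -0.25, 0, 0, 0, -1], [0.8, 0.086, -0.25, 0, 0, 0, -1], [0.984, 0.107, -0.25, 0, 0, 0, -1]]])

```text
t: 22.87
eef_pos: [471.0, -178.6, 349.8]
tcp_rot: [-3.141, 0.001, 1.509]
ft_force: [-0.0, 0.3, 0.0]
opening: 0.231
grip_force: 30.0
```

>>> arm_command(rows=[[[0.2, 0.021, 0, 0, 0, 0, -1], [0.4, 0.043, 0, 0, 0, 0, -1], [0.6, 0.065, 0, 0, 0, 0, -1], [0.8, 0.086, 0, 0, 0, 0, -1], [0.984, 0.107, 0, 0, 0, 0, -1]]])

```text
t: 23.28
eef_pos: [496.1, -32.2, 349.3]
tcp_rot: [-3.14, 0.001, 1.509]
ft_force: [0.2, -0.4, -0.1]
opening: 0.238
grip_force: 30.0
```

>>> arm_command(rows=[[[0.2, 0.021, 0, 0, 0, 0, -1], [0.4, 0.043, 0, 0, 0, 0, -1], [0.6, 0.065, 0, 0, 0, 0, -1], [0.8, 0.086, 0, 0, 0, 0, -1], [0.984, 0.107, 0, 0, 0, 0, -1]]])

```text
t: 23.7
eef_pos: [521.1, 114.2, 349.0]
tcp_rot: [-3.14, 0.001, 1.509]
ft_force: [0.4, -0.5, 0.1]
opening: 0.234
grip_force: 30.0
```

>>> arm_command(rows=[[[0.2, 0.021, 0, 0, 0, 0, -1], [0.4, 0.043, 0, 0, 0, 0, -1], [0.6, 0.065, 0, 0, 0, 0, -1], [0.78, 0.084, 0, 0, 0, 0, -1], [0.92, 0.1, 0, 0, 0, 0, -1], [0.984, 0.107, 0, 0, 0, 0, -1], [0.984, 0.107, 0, 0, 0, 0, -1], [0.984, 0.107, 0, 0, 0, 0, -1]]])

```text
t: 24.37
eef_pos: [546.3, 258.2, 348.9]
tcp_rot: [-3.14, 0.002, 1.51]
ft_force: [0.6, -0.5, 0.8]
opening: 0.233
grip_force: 30.0
```

```bash
python3 - <<'E'
from h import *
s=state();print(s['t'],s['eef_pos'],s['tcp_rot'],s['opening'])
im,d,K,D,T=cam('wrist');save('w9.png',im)
p=s['eef_pos'];print(go(546.8-p[0],258.8-p[1],219.7-p[2],np.pi/2-.06))
E
```

```text
24.3667 [546.30573389 258.16581666 348.91011498] [-3.14048088e+00  2.12399970e-03  1.50950451e+00] 0.2325027790179415
(array([0.0061, 0.0038, 0.8614]), array([-0.0001,  0.0003, -0.0004]))
```

View pics/w9.png

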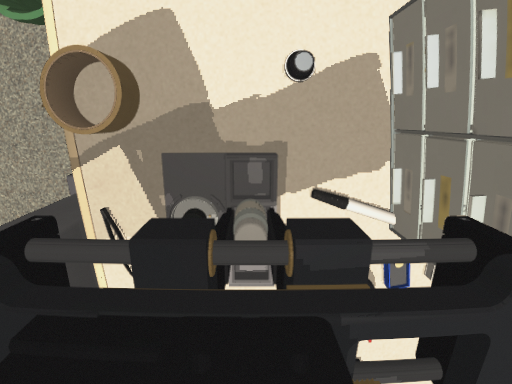

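The vial is centred over the left compartment (compartment at (250,178)), and the cabinet is well clear. Lowering, then releasing.

>>> arm_command(rows=[[[0.006, 0.004, 0.15, 0, 0, 0, -1], [0.006, 0.004, 0.33, 0, 0, 0, -1], [0.006, 0.004, 0.5, 0, 0, 0, -1], [0.006, 0.004, 0.65, 0, 0, 0, -1], [0.006, 0.004, 0.76, 0, 0, 0, -1], [0.006, 0.004, 0.82, 0, 0, 0, -1], [0.006, 0.004, 0.85, 0, 0, 0, -1], [0.006, 0.004, 0.863, 0, 0, 0, -1], [0.006, 0.004, 0.863, 0, 0, 0, -1], [0.006, 0.004, 0.863, 0, 0, 0, -1]]])

```text
t: 25.25
eef_pos: [547.6, 258.9, 221.1]
tcp_rot: [3.14, 0.001, 1.509]
ft_force: [-0.1, 0.2, -0.5]
opening: 0.234
grip_force: 30.0
```

>>> arm_command(rows=[[[0, 0, 0, 0, 0, 0, -0.1], [0, 0, 0, 0, 0, 0, -0.1], [0, 0, 0, 0, 0, 0, -0.1], [0, 0, 0, 0, 0, 0, -0.1], [0, 0, 0, 0, 0, 0, -0.1]]])

```text
t: 25.67
eef_pos: [547.4, 259.0, 220.4]
tcp_rot: [3.141, 0.001, 1.509]
ft_force: [-0.3, 0.1, -0.5]
opening: 0.444
grip_force: 0.0
```

>>> arm_command(rows=[[[0, 0, -0.15, 0, 0, 0, -0.1], [0, 0, -0.35, 0, 0, 0, -0.1], [0, 0, -0.6, 0, 0, 0, -0.1], [0, 0, -0.85, 0, 0, 0, -0.1], [0, 0, -0.87, 0, 0, 0, -0.1], [0, 0, -0.87, 0, 0, 0, -0.1], [0, 0, -0.87, 0, 0, 0, -0.1]]])

```text
t: 26.25
eef_pos: [547.1, 259.1, 350.4]
tcp_rot: [3.141, 0.001, 1.509]
ft_force: [0.2, -0.4, -0.8]
opening: 0.449
grip_force: 0.0
```

```bash
python3 - <<'E'
from h import *
s=state();print(s['t'],s['eef_pos'],s['tcp_rot'],s['opening'])
im,d,K,D,T=cam('wrist')
C=cloud(d,K,D,T);print(blob(C,546.8,258.5,22,44,58))
p=s['eef_pos'];print(go(448.1-p[0],36.4-p[1],0,np.pi/2-.06))
E
```

```text
26.25 [547.08242247 259.06953136 350.35657003] [3.14136677e+00 1.35621446e-03 1.50868985e+00] 0.44850152552846334
(277, array([547.8, 260. ,  52. ]), array([547.7, 259.6,  50.1]), array([17.7, 18.1,  7.1]))
(array([-1.5226, -0.5664,  0.0036]), array([-0.0002,  0.0003, -0.0003]))
```

>>> arm_command(rows=[[[-0.2, -0.075, 0, 0, 0, 0, 0.3], [-0.4, -0.15, 0, 0, 0, 0, 0.3], [-0.6, -0.223, 0, 0, 0, 0, 0.3], [-0.761, -0.283, 0, 0, 0, 0, 0.3]]])

```text
t: 26.63
eef_pos: [496.8, 146.4, 349.1]
tcp_rot: [-3.139, 0.002, 1.509]
ft_force: [0.0, 0.1, 1.7]
opening: 0.632
grip_force: 0.0
```

>>> arm_command(rows=[[[-0.2, -0.075, 0, 0, 0, 0, 0.3], [-0.4, -0.15, 0, 0, 0, 0, 0.3], [-0.6, -0.223, 0.15, 0, 0, 0, 0.3], [-0.761, -0.283, 0.3, 0, 0, 0, 0.3], [-0.761, -0.283, 0.37, 0, 0, 0, 0.3], [-0.761, -0.283, 0.37, 0, 0, 0, 0.3], [-0.761, -0.283, 0.37, 0, 0, 0, 0.3], [-0.761, -0.283, 0.37, 0, 0, 0, 0.3]]])

```text
t: 27.3
eef_pos: [448.9, 36.9, 295.4]
tcp_rot: [3.142, 0.001, 1.509]
ft_force: [-0.4, -0.2, 0.9]
opening: 0.648
grip_force: 0.0
```

```bash
python3 - <<'E'
from h import *
s=state();print(s['t'],s['eef_pos'],s['tcp_rot'],s['opening'])
im,d,K,D,T=cam('wrist');save('w10.png',im)
C=cloud(d,K,D,T);b=blob(C,448,36,30,36,50);print(b,blob(C,448,36,30,5,30));b=b[2]
p=s['eef_pos'];print(go(b[0]-p[0],b[1]-p[1],213.5-p[2],np.pi/2-.06))
E
```

```text
27.3 [448.87014956  36.88048591 295.44764393] [3.14157849e+00 1.30097319e-03 1.50923844e+00] 0.6482939704645082
(379, array([448.4,  37.4,  42.1]), array([448.5,  37.1,  40.5]), array([17.8, 18.2,  6.3])) (165, array([448.8,  44.8,  21.6]), array([448.4,  41.4,  17.9]), array([21.5, 13.4, 23.8]))
(array([ 0.002 , -0.0029,  0.5463]), array([ 0.0001,  0.0002, -0.0002]))
```

View pics/w10.png

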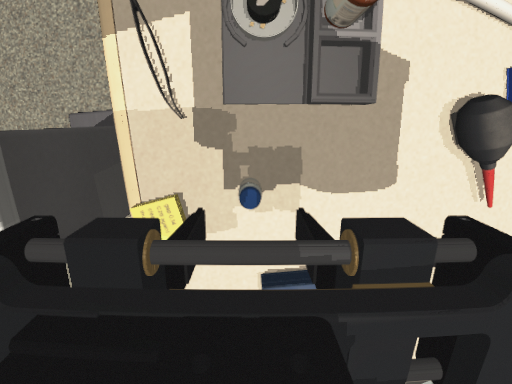

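The short vial is at (250,195), and the path to its compartment is clear. Grasping.

>>> arm_command(rows=[[[0.001, -0.003, 0.15, 0, 0, 0, 0.3], [0.001, -0.003, 0.33, 0, 0, 0, 0.3], [0.001, -0.003, 0.47, 0, 0, 0, 0.3], [0.001, -0.003, 0.542, 0, 0, 0, 0.3], [0.001, -0.003, 0.542, 0, 0, 0, 0.3], [0.001, -0.003, 0.542, 0, 0, 0, 0.3], [0.001, -0.003, 0.542, 0, 0, 0, 0.3]]])

```text
t: 27.93
eef_pos: [448.3, 36.9, 215.0]
tcp_rot: [3.14, 0.001, 1.509]
ft_force: [0.5, 0.5, -0.2]
opening: 0.65
grip_force: 0.0
```

>>> arm_command(rows=[[[0, 0, 0, 0, 0, 0, -1], [0, 0, 0, 0, 0, 0, -1], [0, 0, 0, 0, 0, 0, -1], [0, 0, 0, 0, 0, 0, -1], [0, 0, 0, 0, 0, 0, -1], [0, 0, 0, 0, 0, 0, -1], [0, 0, 0, 0, 0, 0, -1], [0, 0, 0, 0, 0, 0, -1]]])

```text
t: 28.6
eef_pos: [448.1, 36.5, 214.2]
tcp_rot: [3.141, 0.001, 1.509]
ft_force: [-0.0, -0.9, 0.4]
opening: 0.232
grip_force: 30.0
```

>>> arm_command(rows=[[[0, 0, -0.05, 0, 0, 0, -1], [0, 0, -0.15, 0, 0, 0, -1], [0, 0, -0.3, 0, 0, 0, -1], [0, 0, -0.45, 0, 0, 0, -1], [0, 0, -0.5, 0, 0, 0, -1], [0, 0, -0.5, 0, 0, 0, -1], [0, 0, -0.5, 0, 0, 0, -1], [0, 0, -0.5, 0, 0, 0, -1]]])

```text
t: 29.27
eef_pos: [447.8, 36.7, 288.4]
tcp_rot: [-3.141, 0.001, 1.509]
ft_force: [0.1, 0.4, 0.4]
opening: 0.234
grip_force: 30.0
```

```bash
python3 - <<'E'
from h import *
s=state();print(s['t'],s['eef_pos'],s['tcp_rot'],s['opening'])
p=s['eef_pos'];print(go(540.4-p[0],148.2-p[1],0,np.pi/2-.06))
E
```

```text
29.2667 [447.82181687  36.65917975 288.40474411] [-3.14075573e+00  1.29896207e-03  1.50865048e+00] 0.23442145840245862
(array([ 0.7805,  0.5698, -0.0015]), array([-0.0001,  0.0002, -0.0003]))
```

>>> arm_command(rows=[[[0.05, 0.04, 0, 0, 0, 0, -1], [0.16, 0.12, 0, 0, 0, 0, -1], [0.33, 0.24, 0, 0, 0, 0, -1], [0.5, 0.37, 0, 0, 0, 0, -1], [0.65, 0.475, 0, 0, 0, 0, -1], [0.74, 0.54, 0, 0, 0, 0, -1], [0.78, 0.57, 0, 0, 0, 0, -1], [0.78, 0.57, 0, 0, 0, 0, -1], [0.78, 0.57, 0, 0, 0, 0, -1]]])

```text
t: 30.02
eef_pos: [540.2, 148.1, 288.2]
tcp_rot: [-3.14, 0.002, 1.509]
ft_force: [-0.6, 0.3, 0.5]
opening: 0.233
grip_force: 30.0
```

```bash
python3 - <<'E'
from h import *
s=state();print(s['t'],s['eef_pos'],s['tcp_rot'],s['opening'])
p=s['eef_pos'];print(go(540.4-p[0],148.2-p[1],218.4-p[2],np.pi/2-.06))
im,d,K,D,T=cam('side');save('s11.png',cv2.resize(im[170:320,180:380],(800,600)))
E
```

```text
30.0167 [540.24387351 148.09092116 288.16927907] [-3.14014230e+00  1.77170236e-03  1.50913678e+00] 0.2332185144750772
(array([0.0016, 0.0017, 0.4651]), array([-0.0002,  0.0003, -0.0003]))
```

View pics/s11.png

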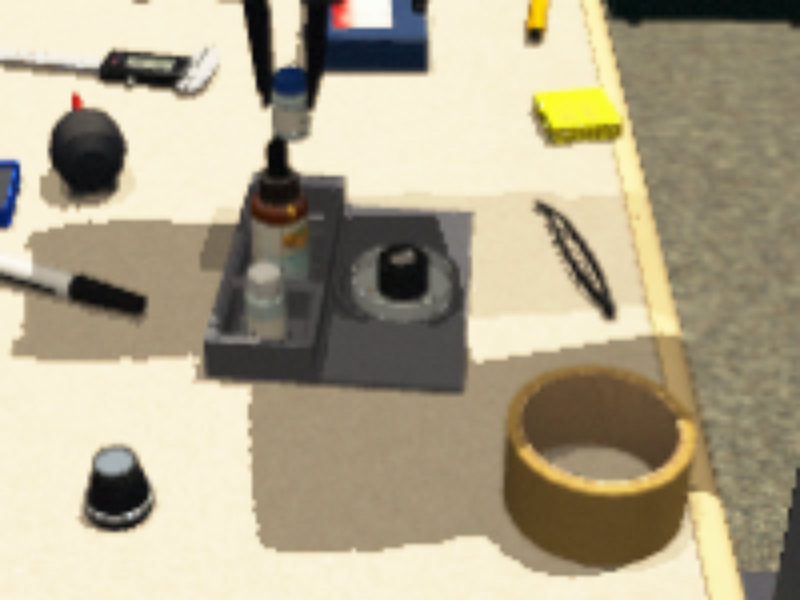

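The tall vial (265,300), bottle (280,215) and mount in the dish (402,270) are all upright. The short vial is at (290,100), above the right compartment. Lowering it.

>>> arm_command(rows=[[[0.001, 0.001, 0.12, 0, 0, 0, -1], [0.001, 0.001, 0.26, 0, 0, 0, -1], [0.001, 0.001, 0.37, 0, 0, 0, -1], [0.001, 0.001, 0.43, 0, 0, 0, -1], [0.001, 0.001, 0.455, 0, 0, 0, -1], [0.001, 0.001, 0.466, 0, 0, 0, -1], [0.001, 0.001, 0.466, 0, 0, 0, -1], [0.001, 0.001, 0.466, 0, 0, 0, -1]]])

```text
t: 30.73
eef_pos: [540.9, 148.1, 219.9]
tcp_rot: [3.14, 0.001, 1.509]
ft_force: [0.6, 0.4, 0.6]
opening: 0.233
grip_force: 30.0
```

>>> arm_command(rows=[[[0, 0, 0, 0, 0, 0, -0.1], [0, 0, 0, 0, 0, 0, -0.1], [0, 0, 0, 0, 0, 0, -0.1], [0, 0, 0, 0, 0, 0, -0.1], [0, 0, 0, 0, 0, 0, -0.1]]])

```text
t: 31.15
eef_pos: [540.8, 148.2, 219.3]
tcp_rot: [3.141, 0.001, 1.509]
ft_force: [0.1, -1.1, -0.1]
opening: 0.446
grip_force: 0.0
```

>>> arm_command(rows=[[[0, 0, -0.15, 0, 0, 0, -0.1], [0, 0, -0.35, 0, 0, 0, -0.1], [0, 0, -0.6, 0, 0, 0, -0.1], [0, 0, -0.85, 0, 0, 0, -0.1], [0, 0, -0.9, 0, 0, 0, -0.1], [0, 0, -0.9, 0, 0, 0, -0.1]]])

```text
t: 31.65
eef_pos: [540.8, 148.4, 356.8]
tcp_rot: [3.136, 0.0, 1.509]
ft_force: [0.1, -0.8, -0.6]
opening: 0.449
grip_force: 0.0
```

>>> arm_command(rows=[[[-0.4, 0, 0, 0, 0, 0, 0], [-0.8, 0, 0, 0, 0, 0, 0], [-0.95, 0, 0, 0, 0, 0, 0], [-0.95, 0, 0, 0, 0, 0, 0], [-0.95, 0, 0, 0, 0, 0, 0], [-0.95, 0, 0, 0, 0, 0, 0]]])

```text
t: 32.15
eef_pos: [531.8, 5.4, 352.9]
tcp_rot: [-3.14, 0.001, 1.506]
ft_force: [-0.2, 1.0, -0.1]
opening: 0.498
grip_force: 0.0
```

```bash
python3 - <<'E'
from h import *
s=state();print(s['t'],s['eef_pos'],s['tcp_rot'],s['opening'])
im,d,K,D,T=cam('wrist');C=cloud(d,K,D,T)
for a in((540,148,22,36,54),(547,259,22,40,58),(543,204,22,85,115),(472,208,33,22,32),(472,208,33,12,19)): print(blob(C,*a))
a=cv2.resize(im,(400,300)); im,d,K,D,T=cam('side');save('s12.png',np.hstack([a,cv2.resize(im[170:320,180:380],(400,300))]))
E
```

```text
32.15 [531.78961688   5.36273676 352.93198439] [-3.13975240e+00  1.06113122e-03  1.50644113e+00] 0.49822303447965016
(352, array([540.9, 146.7,  46.1]), array([540.9, 147.1,  44. ]), array([17.8, 17.9,  8.4]))Traceback (most recent call last):
  File "<stdin>", line 4, in <module>
  File "h.py", line 31, in blob
    P=C[m]; lo,hi=np.percentile(P,[2,98],axis=0); return len(P),P.mean(0).round(1),((lo+hi)/2).round(1),(hi-lo).round(1)
                  ~~~~~~~~~~~~~^^^^^^^^^^^^^^^^^
    return _quantile_unchecked(
        a, q, axis, out, overwrite_input, method, keepdims, weights)
    return _ureduce(a,
                    func=_quantile_ureduce_func,
    ...<5 lines>...
                    overwrite_input=overwrite_input,
                    method=method)
    r = func(a, **kwargs)
    result = _quantile(arr,
                       quantiles=q,
    ...<2 lines>...
                       out=out,
                       weights=wgt)
    slices_having_nans = np.isnan(arr[-1, ...])
                                  ~~~^^^^^^^^^
IndexError: index -1 is out of bounds for axis 0 with size 0
```

```bash
python3 - <<'E'
from h import *
a=cam('top')[0][150:225,140:240]; b=cam('side')[0][170:320,180:380]
save('s12.png',np.hstack([cv2.resize(x,(400,300),interpolation=cv2.INTER_CUBIC) for x in(a,b)]))
E
```

```text
(no output)
```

View pics/s12.png

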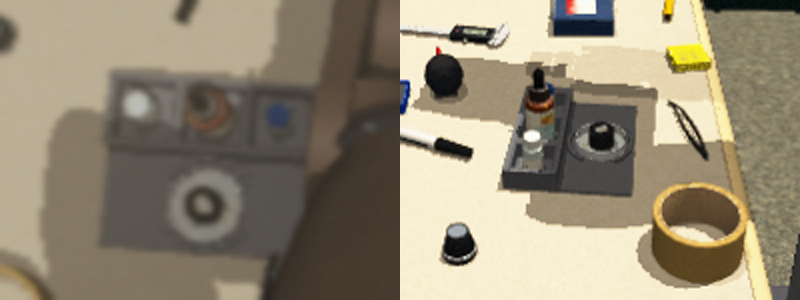

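The top view (left half) shows the white-capped vial at left (138,105), the bottle in the middle (205,108), the blue-capped vial at right (277,115) and the mount centred in the dish (205,205). Everything is in place, so I'm handing in.

```bash
python3 -c "
from cell import *
print(job_done())"
```

```text
the job is handed in; nothing more can be done
None
```

The caddy is set out as asked and handed in at about 32 s of the 122 s: the dish is between the rails with the mount standing face up in it, the bottle is in the middle compartment, the tall vial is on its left and the short vial on its right, all upright in the final pictures.

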